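Stamp a brass tag blank in the pedal press

TASK

Lay the brass tag blank on the infeed of the small bench press and slide it, one end first, into the slot until it is fully home against the back stop, and let go of it. Then stamp it: press the pedal down firmly onto its stop (a firm end to the springy travel that must be felt, as the stop is adjustable and its depth differs each time), hold it there for about a second without forcing it, and let the pedal come all the way up again under control. Leave the blank home in the slot, and do not disturb the sanding block, the glitter jar or the dropper bottle.

Things in the scene. Friction and masses are not known exactly. Their poses are not given: they have to be found in the camera images.
- press: Fixed grey press, base 12 mm high; origin at z = 0 under the lever. x runs from the tread (-x end, nearest the robot) to the hinge (x = 95; cheeks 72 mm high). Beside the 20 mm wide lever, on the line y = +88 mm, is the slot, fed along +x from the near side over an open flat infeed, 12 mm high, x = -135 to -75 mm, y = 24 to 118 mm.
- slot_mouth (a point): Middle of the slot's mouth, press x = -75, y = 88 mm, 16 mm high (infeed top is 12). The slot runs along press +x: 43 mm wide between rails (56 at the flare), 11.5 mm high under two side lips that start 14 mm inside and are 27.5 mm high; open in the middle above. A side arm of the lever with the stamping pin, top 75 mm high, crosses it 55 mm past the mouth.
- slot_end (a point): Middle of the face of the slot's back stop (cross bar 27 mm high), press x = -5, y = 88 mm, 16 mm high, 70 mm past the mouth. Axes as the press. A blank that is home touches this face with its leading end; its centre is then 65 mm before it and it sticks 60 mm out of the mouth.
- tread (a point): Centre of the top of the ribbed pedal tread, 56 mm (x) by 44 mm (y), 172 mm from the hinge, about 90 mm high at rest, over press x = -77, y = 0; z is its upward normal. It moves with the pedal.
- pedal (a joint): Pedal angle, rad: 0 at rest (up), growing as pressed; the tread travels 170 mm per rad. A spring resists with about 4 N at the tread at rest, 7 to 10 N pressed with a blank; an adjustable rubber-tipped stop screw under the lever ends the travel somewhere between 0.12 and 0.25 rad. 12 to 25 N on the tread is firmly on the stop; 40 N is forcing it.
- blank: Loose flat brass plate, 130 mm (its x) by 40 mm (its y) by 8 mm, 0.1 to 0.16 kg, with a small dark dot near each end; lies flat; origin at the centre of its underside. The two ends are alike.
- sanding_block: Bystander: wooden sanding block, 40 x 85 x 31 mm; origin at the centre of its underside.
- glitter_jar: Bystander: small jar with a black ribbed lid, 43 mm wide, 58 mm high; origin at the centre of its underside.
- dropper_bottle: Bystander: brown dropper bottle, 33 mm wide, 102 mm high; origin at the centre of its underside.

How it is judged:
By the outcome, as a careful person would: the job done as asked, in the order asked, and still so for the second after the job is handed in, with the robot touching nothing.
It also fails if it takes over 72 s, if anything falls off the work surface, if the arm or the gripper's body presses on something with over 40 N, if the wrist force passes 120 N, or if a joint passes its speed limit or range.

ROBOT

A 6-joint arm with a two-finger parallel gripper is mounted at the origin on a cart in front of the work surface, level with it; the furniture and walls round the work are solid. World frame = base frame: x ahead of the robot, y to its left, z up, the work surface at z = 0. Lengths are in m, angles in rad, forces in N, time in s.
With the tool pointing down it reaches from about 0.35 to 0.775 m from the base axis. Payload 7.3 kg.
Tool frame: the origin (TCP) lies at the very end of the fingers, on their centre line; the grasp point (between the pads) lies 19 mm behind it; z points along the fingers, y is the line along which they close (so a half turn about z gives the same grasp; the last joint's range is limited). The gripper opens to 92 mm and grips with 3 to 60 N. Pads are 19 mm wide; open, the fingers measure 130 mm over their backs; the gripper's body (75 mm by 190 mm) begins 47 mm behind the grasp point.
Start: joints at [0.986, 0.342, 1.524, -0, 1.275, -0.146], TCP at [0.223, 0.475, 0.227] pointing down, gripper open.
Joint ranges: [-2.53, 2.53], [-0.77, 2.02], [0.04, 2.7], [-1, 4.14], [0.28, 2.66], [-3.11, 3.11]. Speed limits (rad/s): [2.57, 2.57, 3.14, 3.14, 3.14, 3.14].

INTERFACE

Orientations are given as [roll, pitch, yaw] about the fixed x, y, z axes, in that order (R = Rz(yaw) Ry(pitch) Rx(roll)).
In Python, from cell import telemetry, eyes, job gives the robot as it stands.
- The arm moves only by the tool apply_moves, never from a script. Its arguments are lists of equal length, an entry for each row: "delta_pos": the shift along the world's x, y, z each as a share of 0.4 m, from -1 to 1, a list of three; "dr": the turn, a rotation vector about the world's x, y, z each as a share of 0.5 rad, from -1 to 1, a list of three; "jaw": the opening, from 0 (shut) to 1 (fully open). A call has 1 to 8 rows; each row is the pose to reach, as a shift and turn from the pose commanded when the call began; what a row does not reach only later rows make up. A row lasts 1/12 s, in which the tool goes at most 41.7 mm and 7.16 degrees, less where a joint would pass 70% of its speed; a pose out of reach is approached as far as the arm can. A call with a number of a shift or a turn outside -1 to 1 is refused whole. A call with a gripper value outside its range is refused whole. The fingers move at their own pace and stop on an object; "force" is the grip in N (left out, the last holds). Time passes only in rows, so rows that repeat a pose let the fingers close. It gives the time, the measured TCP pose, the force, the opening and the grip force at its end, in the units of the state.
- telemetry.observe(): the state, without advancing time (a new reading comes with each control period).
- eyes.read_camera(name): name is "side" or "top"; returns the picture (480x640x3 uint8, red, green, blue); there is no depth.
- eyes.camera_model(name): a dict with "vertical_fov" (degrees; the focal length in pixels is half the picture's height over the tangent of half this angle, whatever the lens; pixels are square), "cx", "cy" (the principal point, pixels), "k1" (the pictures are not rectified: a ray, as slopes to the right and down, at radius r is drawn at 1 + k1 r^2 times it, then the intrinsics apply), "rvec" (rotation vector, rad) and "tvec" (3), from world to camera coordinates, as OpenCV has them. Camera axes: x right, y down, z forward; pixel columns grow to the right and rows downward; lengths in m; the calibration is good to about 2 mm. A picture is of the moment at which its call begins. camera_model takes no time and is no camera call.
- job.hand_in(): hands the job in; it is judged then, once.
The state is a dict: "time": time; "qpos": joint angles; "qvel": joint speeds; "joint_efforts": joint torques, N m; "tool_pos": TCP position; "tool_rot": TCP orientation; "contact_force": force on the tool from outside, world axes, zero at the start; "torque": the same for the moment, N m; "opening": finger opening in m; "grip_force": force on a finger pad.
Only numpy, scipy, OpenCV 4.12 (cv2) and the standard library are available. Lean on these libraries where they do the work, as an engineer would, in place of code of your own. Each camera call takes 0.05 s, during which the arm holds its last target. There are 200 camera calls.

## Working session

There is one attempt and no reset: what is moved stays moved. The work goes in short steps, Python scripts to look and compute and a tool call to move; the robot and the scene stay as the last step left them, time stands still between calls to the robot, and variables do not carry over. Pictures are saved under pics/ and viewed, at most 13 in all, crops included, and the job is handed in when it is done.

Besides the shell and the picture viewer there is one more tool, called after "Call:" as name(argument=value, ...), one argument or row to a line, values as JSON. apply_moves: Moves the arm, as the interface text tells. Its arguments: {"type":"object","properties":{"delta_pos":{"type":"array"},"dr":{"type":"array"},"jaw":{"type":"array"},"force":{"type":"number"}},"required":["delta_pos","dr","jaw"]}

```bash
mkdir -p pics; ls; python3 - <<'E'
from cell import telemetry, eyes, job
import cv2
for n in("side","top"):
    cv2.imwrite(f"pics/{n}0.png",eyes.read_camera(n)[:,:,::-1]); print(n,eyes.camera_model(n))
s=telemetry.observe();print(s)
E
```

```text
pics
side {'vertical_fov': 53.91180415964885, 'cx': 318.3166716819544, 'cy': 237.3547068207984, 'k1': -0.10063302902092647, 'rvec': array([ 1.99024482,  0.60304426, -0.3765524 ]), 'tvec': array([-0.51237832, -0.04473189,  1.19037376])}
top {'vertical_fov': 42.76007438409151, 'cx': 315.1054004542738, 'cy': 239.0614275444681, 'k1': -0.014931240730441634, 'rvec': array([ 2.09324236, -2.13465976,  0.21576921]), 'tvec': array([0.09182137, 0.59159565, 1.28924276])}
{'time': 0.1, 'qpos': array([ 9.86003474e-01,  3.42664429e-01,  1.52489105e+00,  1.57814143e-05,
        1.27541278e+00, -1.45997564e-01]), 'qvel': array([ 0.0020737 , -0.00352388, -0.00340478,  0.00025447,  0.00063729,
        0.00068071]), 'joint_efforts': array([ 8.89372368e-04, -4.32004023e+01, -2.44695729e+01,  7.18960888e-02,
        5.26851194e-02, -3.14996976e-05]), 'tool_pos': array([0.22282346, 0.47497867, 0.22611918]), 'tool_rot': array([-3.14023388e+00, -2.15053343e-04,  2.70279261e+00]), 'contact_force': array([-0.08395291,  0.23635443,  0.19271741]), 'torque': array([-0.05031147,  0.02772818,  0.01651971]), 'grip_force': 0.0, 'opening': 0.09211572287637068}
```

View pics/side0.png

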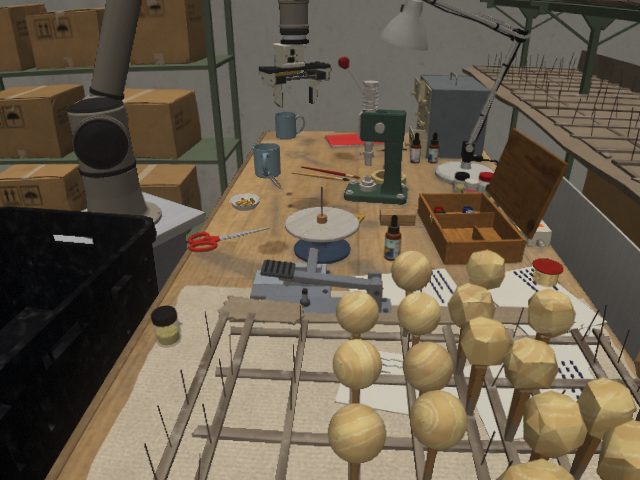

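View pics/top0.png

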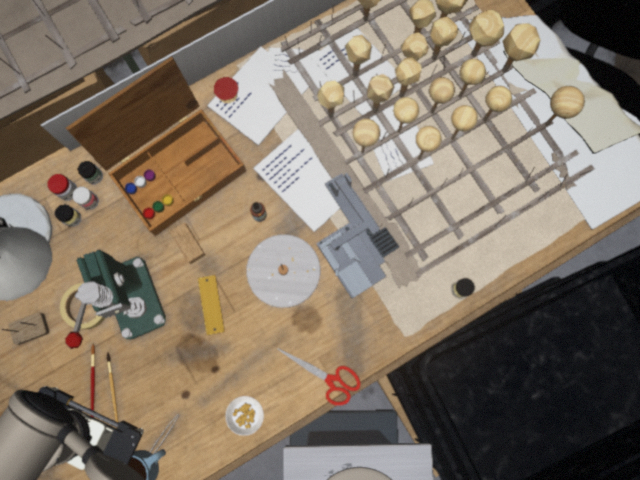

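The side view shows the press around (320,285) and the blank mostly hidden behind the turntable at (360,218). In the top view the blank is the yellow plate at (211,304), the press is near (355,238) with its tread at (384,242), and the infeed is near (355,275). Also in the top view, the sanding block is at (188,243), the dropper bottle at (258,212) and the jar at (463,288). A turntable with a spindle stands at (283,270).

```bash
cat > h.py <<'E'
import numpy as np, cv2
from cell import telemetry, eyes, job
class Cam:
    def __init__(s,n):
        m=eyes.camera_model(n); s.f=240/np.tan(np.radians(m["vertical_fov"]/2))
        s.K=np.array([[s.f,0,m["cx"]],[0,s.f,m["cy"]],[0,0,1]]); s.d=np.array([m["k1"],0,0,0,0.])
        s.rv=m["rvec"]; s.t=m["tvec"]; s.R=cv2.Rodrigues(s.rv)[0]; s.c=-s.R.T@s.t
    def ray(s,uv):
        p=cv2.undistortPoints(np.array(uv,float).reshape(-1,1,2),s.K,s.d)[:,0]
        return np.c_[p,np.ones(len(p))]@s.R
    def plane(s,uv,z):
        r=s.ray(uv); return s.c+r*((z-s.c[2])/r[:,2])[:,None]
    def proj(s,P): return cv2.projectPoints(np.array(P,float).reshape(-1,1,3),s.rv,s.t,s.K,s.d)[0][:,0]
T=Cam("top"); S=Cam("side")
def tri(ut,us):
    a,b=T.ray([ut])[0],S.ray([us])[0]
    k=np.linalg.lstsq(np.c_[a,-b],S.c-T.c,rcond=None)[0]
    p,q=T.c+k[0]*a,S.c+k[1]*b; return (p+q)/2,np.linalg.norm(p-q)
E
python3 - <<'E'
from h import *
np.set_printoptions(precision=4,suppress=True)
print(T.c,S.c)
t=cv2.imread("pics/top0.png");s=cv2.imread("pics/side0.png")
h=cv2.cvtColor(t,cv2.COLOR_BGR2HSV)
m=cv2.inRange(h,(18,130,90),(32,255,255)); m[:265]=0;m[345:]=0;m[:,:190]=0;m[:,235:]=0
c=max(cv2.findContours(m,0,2)[0],key=cv2.contourArea); b=cv2.boxPoints(cv2.minAreaRect(c)); print(cv2.contourArea(c),b); 
w=T.plane(b,.008); print(w, w.mean(0), np.linalg.norm(w[0]-w[1]),np.linalg.norm(w[1]-w[2]))
cv2.imwrite("pics/tc.png",cv2.resize(t[165:305,305:410],None,fx=5.6,fy=5.6/1.4*1.0 if 0 else 4.2,interpolation=2) if 0 else cv2.resize(t[165:305,300:415],None,fx=4.2,fy=4.2,interpolation=cv2.INTER_CUBIC))
cv2.imwrite("pics/sc.png",cv2.resize(s[195:320,240:400],None,fx=4.8,fy=4.8,interpolation=cv2.INTER_CUBIC))
E
```

```text
[0.3202 0.0825 1.3825] [ 1.0296 -0.5988  0.5127]
973.5 [[196.9189 277.5135]
 [214.9189 274.5135]
 [224.4595 331.7567]
 [206.4595 334.7567]]
[[0.5206 0.3492 0.008 ]
 [0.5267 0.3085 0.008 ]
 [0.3978 0.2856 0.008 ]
 [0.392  0.3255 0.008 ]] [0.4593 0.3172 0.008 ] 0.041124291960807254 0.13087391074499366
```

View pics/tc.png

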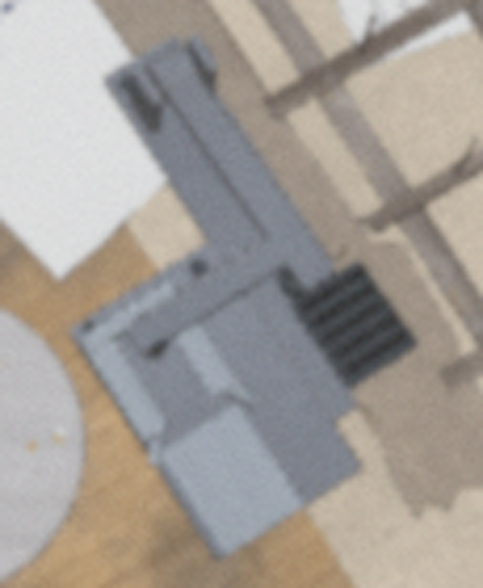

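View pics/sc.png

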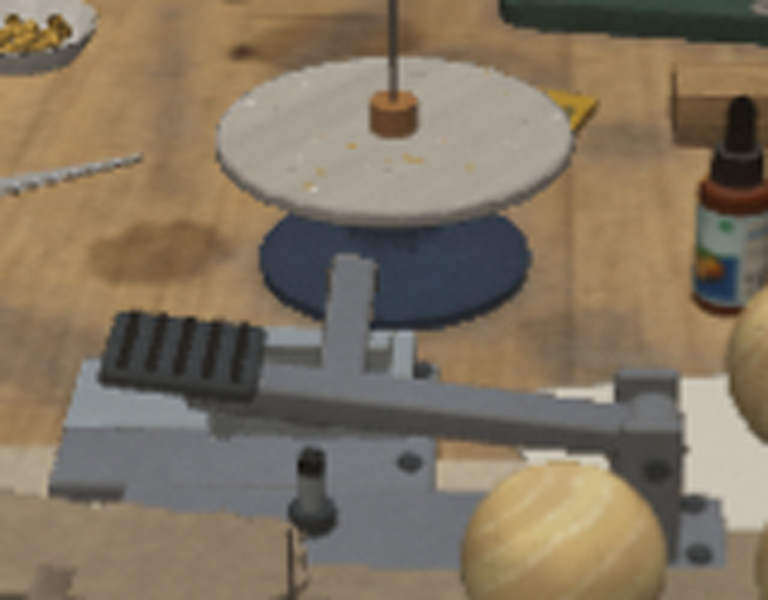

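The top crop shows the infeed's near edge running from crop (220,557) to (358,465), the tread corners at (362,265), (415,340), (350,385) and (295,312), and the hinge cheeks near (150,100) and (205,65). The side crop shows the tread corners at (118,312), (265,328), (255,400) and (98,382), and the side arm crossing the slot at (350,260). The turntable disc is close beside the slot.

```bash
python3 - <<'E'
from h import *
np.set_printoptions(precision=4,suppress=True)
tc=lambda u,v:(u/4.2+300-.4,v/4.2+165-.4); sc=lambda u,v:(u/4.8+240-.4,v/4.8+195-.4)
P={"inf118":((220,557),(90,360)),"inf24":((358,465),(52,483)),"trA(-x,+y)":((350,385),(118,312)),"trB(+x,+y)":((295,312),(265,328)),"trC(+x,-y)":((362,265),(255,400)),"trD(-x,-y)":((415,340),(98,382))}
R={}
for k,(a,b) in P.items(): R[k]=tri(tc(*a),sc(*b)); print(k,*R[k])
c=np.mean([R[k][0] for k in R if k[:2]=="tr"],0);print("tread",c)
A=T.plane([tc(220,557),tc(358,465),tc(160,455),tc(300,500)],.012);print(A)
e=A[2]-A[0];print("yaw from y118 edge",np.arctan2(e[1],e[0]), "len",np.linalg.norm(e)); e=A[0]-A[1]; print("yaw from -x edge",np.arctan2(-e[0],e[1]),np.linalg.norm(e))
# tread yaw
q=[R[k][0] for k in list(R)[2:]]; e=(q[1]+q[2]-q[0]-q[3]);print("tread yaw",np.arctan2(e[1],e[0]),np.linalg.norm(e)/2)
# turntable: disc far-left/right extremes: fits
print("hub",tri((284,269),(322,216)), "rod top", S.proj([[0,0,0]])[0])
t=cv2.imread("pics/top0.png");h=cv2.cvtColor(t,cv2.COLOR_BGR2HSV)
E
```

```text
inf118 [0.4699 0.001  0.0105] 0.002826554280245504
inf24 [ 0.5172 -0.0754  0.0105] 0.0006681135948502309
trA(-x,+y) [ 0.547  -0.0636  0.0911] 0.0012266421440273053
trB(+x,+y) [ 0.5894 -0.0358  0.0837] 0.007294790533238567
trC(+x,-y) [ 0.6133 -0.0724  0.0807] 0.005176559303985578
trD(-x,-y) [ 0.5692 -0.0993  0.0877] 0.001729036372819637
tread [ 0.5797 -0.0678  0.0858]
[[ 0.4687  0.0002  0.012 ]
 [ 0.5167 -0.0755  0.012 ]
 [ 0.5243  0.0307  0.012 ]
 [ 0.4984 -0.0436  0.012 ]]
yaw from y118 edge 0.502511316432197 len 0.06334844149161557
yaw from -x edge 0.5653837651887157 0.08957721645948459
tread yaw 0.5643901605538911 0.05166146109266101
hub (array([0.5257, 0.1493, 0.0853]), np.float64(0.003953178056102222)) rod top [119.0003 219.9539]
```

```bash
python3 - <<'E'
from h import *
np.set_printoptions(precision=4,suppress=True)
I=[eyes.read_camera("top") for _ in range(6)]; J=[eyes.read_camera("side") for _ in range(2)]
t=np.mean(I,0).astype(np.uint8)[:,:,::-1].copy(); cv2.imwrite("pics/tavg.png",t)
g=cv2.cvtColor(t,cv2.COLOR_BGR2LAB).astype(float); b=cv2.GaussianBlur(g,(3,3),0)
from scipy.ndimage import map_coordinates as mc
def edge(p,q,n=25,w=4):
    p,q=np.array(p),np.array(q); d=(q-p)/np.linalg.norm(q-p); nn=np.array([-d[1],d[0]]); s=np.arange(-w,w+.01,.25); out=[]
    for a in np.linspace(.1,.9,n):
        c=p+a*(q-p); xy=c+s[:,None]*nn
        v=np.stack([mc(b[:,:,k],[xy[:,1],xy[:,0]],order=1) for k in range(3)],1)
        gr=np.linalg.norm(np.diff(v,axis=0),axis=1); gr=gr**2; out.append(c+nn*((s[:-1]+.125)*gr).sum()/gr.sum())
    l=cv2.fitLine(np.array(out,np.float32),cv2.DIST_HUBER,0,.01,.01).ravel()
    r=np.abs((np.array(out)-l[2:])@[-l[1],l[0]]); return l[2:]-20*l[:2],l[2:]+20*l[:2],np.median(r)
tc=lambda u,v:(u/4.2+300-.4,v/4.2+165-.4)
L={"x-edge z12":(tc(220,557),tc(300,500),.012),"x-edge2 z12":(tc(300,503),tc(358,465),.012),"y118 z12":(tc(160,455),tc(220,557),.012),"y118 blk z27":(tc(75,332),tc(155,455),.0275),"light/dark":(tc(240,400),tc(300,500),.012),
"tread -x":(tc(415,340),tc(350,385),.091),"tread +y":(tc(350,385),tc(295,312),.088),"hinge side+y":(tc(107,80),tc(200,240),.012)}
W={}
for k,(p,q,z) in L.items():
    a,c,r=edge(p,q); w=T.plane([a,c],z)[:,:2]; d=w[1]-w[0]; th=np.arctan2(d[1],d[0])
    W[k]=w; print(k,"ang mod90 %.3f"%(th%(np.pi/2)),"res %.2f"%r)
for yaw in (.54,.56,.58):
    R=np.array([[np.cos(yaw),np.sin(yaw)],[-np.sin(yaw),np.cos(yaw)]])
    print(yaw,{k:(R@w.mean(0)).round(4) for k,w in W.items()})
E
```

```text
x-edge z12 ang mod90 0.541 res 0.05
x-edge2 z12 ang mod90 0.554 res 0.06
y118 z12 ang mod90 0.590 res 0.12
y118 blk z27 ang mod90 0.525 res 0.08
light/dark ang mod90 0.552 res 0.04
tread -x ang mod90 0.567 res 0.06
tread +y ang mod90 0.574 res 0.06
hinge side+y ang mod90 0.498 res 0.13
0.54 {'x-edge z12': array([ 0.4014, -0.2731]), 'x-edge2 z12': array([ 0.4006, -0.316 ]), 'y118 z12': array([ 0.4318, -0.2412]), 'y118 blk z27': array([ 0.5031, -0.237 ]), 'light/dark': array([ 0.4401, -0.2935]), 'tread -x': array([ 0.4354, -0.3589]), 'tread +y': array([ 0.4587, -0.3342]), 'hinge side+y': array([ 0.5996, -0.3287])}
0.56 {'x-edge z12': array([ 0.3959, -0.2811]), 'x-edge2 z12': array([ 0.3942, -0.324 ]), 'y118 z12': array([ 0.4269, -0.2498]), 'y118 blk z27': array([ 0.4983, -0.247 ]), 'light/dark': array([ 0.4342, -0.3022]), 'tread -x': array([ 0.4282, -0.3675]), 'tread +y': array([ 0.4519, -0.3433]), 'hinge side+y': array([ 0.5929, -0.3406])}
0.58 {'x-edge z12': array([ 0.3902, -0.289 ]), 'x-edge2 z12': array([ 0.3876, -0.3318]), 'y118 z12': array([ 0.4218, -0.2582]), 'y118 blk z27': array([ 0.4932, -0.2569]), 'light/dark': array([ 0.4281, -0.3108]), 'tread -x': array([ 0.4207, -0.376 ]), 'tread +y': array([ 0.445 , -0.3522]), 'hinge side+y': array([ 0.586 , -0.3524])}
```

```bash
cat >> h.py <<'E'
YAW=.552; Rp=np.array([[np.cos(YAW),-np.sin(YAW)],[np.sin(YAW),np.cos(YAW)]]); O=Rp@[.533,-.363]
def pw(x,y,z): return np.r_[O+Rp@[x/1e3,y/1e3],z/1e3]   # press mm -> world m
def wp(P): return np.r_[Rp.T@(np.array(P[:2])-O)*1e3,P[2]*1e3]
E
python3 - <<'E'
from h import *
np.set_printoptions(precision=4,suppress=True)
t=cv2.imread("pics/tavg.png"); s=cv2.imread("pics/side0.png")
def crop(im,cam,x,y,w,h,k,pts):
    c=cv2.resize(im[y:y+h,x:x+w],None,fx=k,fy=k,interpolation=cv2.INTER_CUBIC)
    for p,col in pts:
        u=(cam.proj([pw(*p)])[0]-[x,y]+.5)*k; cv2.circle(c,tuple(int(v) for v in u),3,col,-1)
    return c
r,gr,ye,m=(0,0,255),(0,255,0),(0,255,255),(255,0,255)
pts=[((-75,88,16),r),((-5,88,27),r)]+[((a,b,12),gr) for a in(-135,-75) for b in(24,118)]+[((a,b,27.5),ye) for a in(-61,-5) for b in(66.5,109.5)]+[((a,b,90),m) for a in(-105,-49) for b in(-22,22)]+[((95,0,72),r)]
A=crop(t,T,310,170,96,135,4.4,pts);B=crop(s,S,245,240,75,67,5,pts)
H=max(A.shape[0],B.shape[0]); C=np.zeros((H,A.shape[1]+B.shape[1],3),np.uint8);C[:A.shape[0],:A.shape[1]]=A;C[:B.shape[0],A.shape[1]:]=B
cv2.imwrite("pics/ov.png",C);print(C.shape,O)
for n in [(-75,88,16),(-5,88,16),(-77,0,90)]: print(n,pw(*n))
hub=np.array([.5257,.1493,.0853]);print("hub in press",wp(hub))
print("jar",T.plane([(463,287)],.058),"rodtip",S.proj([[.5257,.1493,z] for z in(.08,.12,.16,.2)]),T.proj([[.5257,.1493,z] for z in(.08,.12,.16,.2)]))
E
```

```text
(594, 797, 3) [ 0.6442 -0.0296]
(-75, 88, 16) [0.5342 0.006  0.016 ]
(-5, 88, 16) [0.5938 0.0427 0.016 ]
(-77, 0, 90) [ 0.5786 -0.07    0.09  ]
hub in press [ -7.0867 214.4531  85.3   ]
jar [[ 0.4811 -0.2389  0.058 ]] rodtip [[321.1111 218.4341]
 [320.9694 201.0874]
 [320.8216 183.0969]
 [320.6675 164.4432]] [[283.5439 268.6551]
 [282.5331 265.681 ]
 [281.4584 262.5189]
 [280.3135 259.1501]]
```

View pics/ov.png

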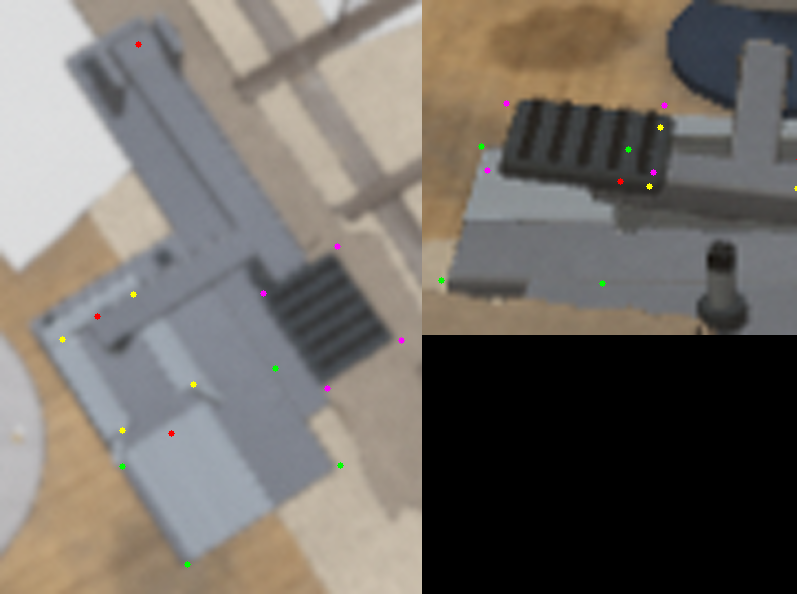

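The overlay agrees with the pictures to about 2–3 mm. In the top panel the infeed corner falls at (187,563), the mouth at (171,433), and the lips (yellow dots) lie on the visible rails. I'll grasp 20 mm behind the blank's centre, with the tool tilted so the gripper body stays clear of the tread.

```bash
cat >> h.py <<'E'
from scipy.spatial.transform import Rotation as Ro
def plan(pos,phi,tilt):
    """tool forward heading phi (closing axis is across it), tip tilted forward; prints shares for a move"""
    s=telemetry.observe(); R0=Ro.from_euler("xyz",s["tool_rot"])
    z=np.array([np.sin(tilt)*np.cos(phi),np.sin(tilt)*np.sin(phi),-np.cos(tilt)]); y=np.array([-np.sin(phi),np.cos(phi),0])
    best=min(((Ro.from_matrix(np.c_[np.cross(k*y,z),k*y,z])*R0.inv()).as_rotvec() for k in(1,-1)),key=np.linalg.norm)
    d=np.array(pos)-s["tool_pos"]
    print("t %.2f"%s["time"],"dpos",(d/.4).round(4),"dr",(best/.5).round(4),"rows>=",round(max(np.linalg.norm(d)/.0417,np.linalg.norm(best)/.125),1),"F",s["contact_force"].round(1))
    return d,best
E
python3 - <<'E'
from h import *
c=np.array([.4593,.3172]); a=np.arctan2(.3289-.3056,.5237-.3950); f=np.array([np.cos(a),np.sin(a)]);g=c-.02*f
print("a",a,"grasp",g)
plan([*g,.12],a,0); plan([*g,.12],a,.35); plan([*g,.006],a,.35)
for x in(-165,-161,-122): print(x,pw(x,88,18))
E
```

```text
a 0.17910126031185458 grasp [0.43961992 0.31363709]
t 0.50 dpos [ 0.5415 -0.4041 -0.2668] dr [-0.0000e+00 -1.0000e-04  1.2357e+00] rows>= 7.0 F [ 0.2  0.1 -0. ]
t 0.50 dpos [ 0.5415 -0.4041 -0.2668] dr [-0.0921 -0.7052  1.2229] rows>= 7.0 F [ 0.2  0.1 -0. ]
t 0.50 dpos [ 0.5415 -0.4041 -0.5518] dr [-0.0921 -0.7052  1.2229] rows>= 8.4 F [ 0.2  0.1 -0. ]
-165 [ 0.45755129 -0.04118032  0.018     ]
-161 [ 0.4609572  -0.03908276  0.018     ]
-122 [ 0.49416482 -0.0186315   0.018     ]
```

Call:
apply_moves(
  delta_pos=[
    [0.54, -0.4, -0.27],
    [0.54, -0.4, -0.27],
    [0.54, -0.4, -0.27],
    [0.54, -0.4, -0.27],
    [0.54, -0.4, -0.27],
    [0.54, -0.4, -0.27],
    [0.54, -0.4, -0.27],
    [0.54, -0.4, -0.27],
  ],
  dr=[
    [-0.08, -0.6, 0.98],
    [-0.08, -0.6, 0.98],
    [-0.08, -0.6, 0.98],
    [-0.08, -0.6, 0.98],
    [-0.08, -0.6, 0.98],
    [-0.08, -0.6, 0.98],
    [-0.08, -0.6, 0.98],
    [-0.08, -0.6, 0.98],
  ],
  jaw=[1, 1, 1, 1, 1, 1, 1, 1],
)

```text
time: 1.17
tool_pos: [0.4422, 0.311, 0.1164]
tool_rot: [3.126, 0.297, -3.094]
contact_force: [-0.3, 0.6, -0.7]
opening: 0.0916
grip_force: 0.0
```

```bash
python3 - <<'E'
from h import *
plan([.4396,.3136,.06],.179,.35); plan([.4396,.3136,.006],.179,.35)
E
```

```text
t 1.17 dpos [-0.0066  0.0064 -0.141 ] dr [-0.0183 -0.1085  0.2522] rows>= 1.4 F [-0.3  0.6 -0.7]
t 1.17 dpos [-0.0066  0.0064 -0.276 ] dr [-0.0183 -0.1085  0.2522] rows>= 2.6 F [-0.3  0.6 -0.7]
```

Call:
apply_moves(
  delta_pos=[
    [0, 0, -0.05],
    [0, 0, -0.1],
    [0, 0, -0.15],
    [0, 0, -0.2],
    [0, 0, -0.2],
    [0, 0, -0.2],
  ],
  dr=[
    [-0.018, -0.11, 0.252],
    [-0.018, -0.11, 0.252],
    [-0.018, -0.11, 0.252],
    [-0.018, -0.11, 0.252],
    [-0.018, -0.11, 0.252],
    [-0.018, -0.11, 0.252],
  ],
  jaw=[1, 1, 1, 1, 1, 1],
)

```text
time: 1.67
tool_pos: [0.4386, 0.3151, 0.0382]
tool_rot: [3.14, 0.351, -2.958]
contact_force: [-0.4, 0.8, 0.4]
opening: 0.0919
grip_force: 0.0
```

```bash
python3 - <<'E'
from h import *
plan([.4396,.3136,.006],.179,.35)
cv2.imwrite("pics/g.png",cv2.resize(eyes.read_camera("top")[220:380,130:290,::-1],None,fx=3.7,fy=3.7,interpolation=cv2.INTER_CUBIC))
E
```

```text
t 1.67 dpos [ 0.0025 -0.0038 -0.0806] dr [-0.0026  0.001  -0.0107] rows>= 0.8 F [-0.4  0.8  0.4]
```

View pics/g.png

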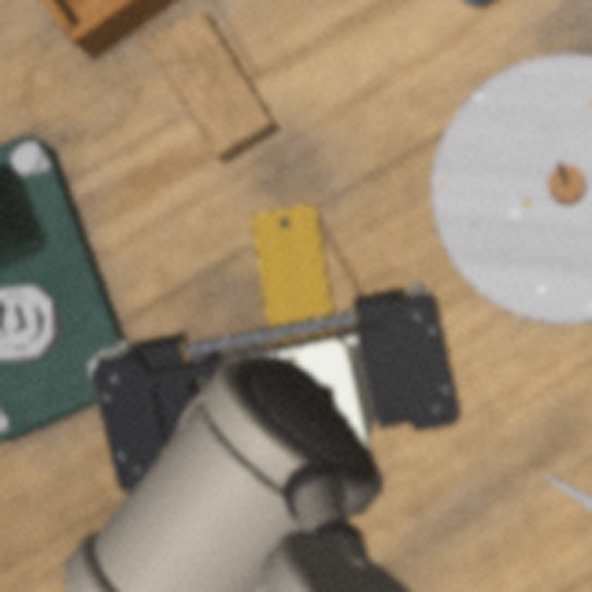

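The blank at crop (292,260) is centred and aligned between the fingers, and the hand is clear of the green machine at (105,370). I'll go down and close.

Call:
apply_moves(
  delta_pos=[
    [0.002, -0.004, -0.04],
    [0.002, -0.004, -0.08],
    [0.002, -0.004, -0.08],
    [0.002, -0.004, -0.08],
    [0.002, -0.004, -0.08],
    [0.002, -0.004, -0.08],
    [0.002, -0.004, -0.08],
    [0.002, -0.004, -0.08],
  ],
  dr=[
    [0, 0, -0.01],
    [0, 0, -0.01],
    [0, 0, -0.01],
    [0, 0, -0.01],
    [0, 0, -0.01],
    [0, 0, -0.01],
    [0, 0, -0.01],
    [0, 0, -0.01],
  ],
  jaw=[1, 1, 0.3, 0.3, 0.3, 0.3, 0.3, 0.3],
  force=40,
)

```text
time: 2.38
tool_pos: [0.441, 0.3153, 0.0098]
tool_rot: [-3.141, 0.35, -2.963]
contact_force: [0.2, 0.2, -0.4]
opening: 0.0561
grip_force: 0.0
```

Call:
apply_moves(
  delta_pos=[
    [0, 0, -0.008],
    [0, 0, -0.008],
    [0, 0, -0.008],
    [0, 0, -0.008],
    [0, 0, -0.008],
    [0, 0, -0.008],
  ],
  dr=[
    [0, 0, 0],
    [0, 0, 0],
    [0, 0, 0],
    [0, 0, 0],
    [0, 0, 0],
    [0, 0, 0],
  ],
  jaw=[0.5, 0.3, 0.3, 0.3, 0.3, 0.3],
  force=40,
)

```text
time: 2.88
tool_pos: [0.441, 0.3158, 0.0069]
tool_rot: [-3.139, 0.348, -2.963]
contact_force: [-0.1, 0.9, 0.8]
opening: 0.0376
grip_force: 40.0
```

Call:
apply_moves(
  delta_pos=[
    [0, 0, 0.04],
    [0, 0, 0.12],
    [-0.05, 0, 0.22],
    [-0.08, -0.05, 0.32],
    [-0.1, -0.1, 0.4],
    [-0.1, -0.15, 0.45],
    [-0.1, -0.2, 0.45],
    [-0.1, -0.2, 0.45],
  ],
  dr=[
    [0, 0, 0],
    [0, 0, 0],
    [0, 0, 0],
    [0, 0, 0],
    [0, 0, 0],
    [0, 0, 0],
    [0, 0, 0],
    [0, 0, 0],
  ],
  jaw=[0.3, 0.3, 0.3, 0.3, 0.3, 0.3, 0.3, 0.3],
  force=40,
)

```text
time: 3.55
tool_pos: [0.4006, 0.2336, 0.1884]
tool_rot: [-3.139, 0.35, -2.965]
contact_force: [-0.4, 0.1, -2.0]
opening: 0.0374
grip_force: 40.0
```

```bash
python3 - <<'E'
from h import *
plan([.40,.10,.19],.552,.35); 
p=pw(-172,88,60); print(p); plan(p,.552,.35)
E
```

```text
t 3.55 dpos [-0.0016 -0.3341  0.004 ] dr [0.0047 0.0009 0.7518] rows>= 3.2 F [-0.4  0.1 -2. ]
[ 0.45159095 -0.04485106  0.06      ]
t 3.55 dpos [ 0.1274 -0.6962 -0.321 ] dr [0.0047 0.0009 0.7518] rows>= 7.5 F [-0.4  0.1 -2. ]
```

Call:
apply_moves(
  delta_pos=[
    [0, -0.1, 0],
    [0, -0.2, 0],
    [0, -0.3, 0],
    [0.03, -0.4, 0],
    [0.07, -0.5, 0],
    [0.1, -0.6, -0.06],
    [0.127, -0.69, -0.16],
    [0.127, -0.696, -0.25],
  ],
  dr=[
    [0, 0, 0.25],
    [0, 0, 0.5],
    [0, 0, 0.75],
    [0, 0, 0.752],
    [0, 0, 0.752],
    [0, 0, 0.752],
    [0, 0, 0.752],
    [0, 0, 0.752],
  ],
  jaw=[0.3, 0.3, 0.3, 0.3, 0.3, 0.3, 0.3, 0.3],
  force=40,
)

```text
time: 4.22
tool_pos: [0.4314, 0.0448, 0.1473]
tool_rot: [-3.136, 0.351, -2.584]
contact_force: [1.5, 0.1, -1.4]
opening: 0.0374
grip_force: 40.0
```

Call:
apply_moves(
  delta_pos=[
    [0, 0, -0.02],
    [0, 0, -0.05],
    [0, 0, -0.07],
    [0, 0, -0.07],
    [0, 0, -0.07],
  ],
  dr=[
    [0, 0, 0],
    [0, 0, 0],
    [0, 0, 0],
    [0, 0, 0],
    [0, 0, 0],
  ],
  jaw=[0.3, 0.3, 0.3, 0.3, 0.3],
  force=40,
)

```text
time: 4.63
tool_pos: [0.4295, 0.0469, 0.1179]
tool_rot: [-3.141, 0.346, -2.587]
contact_force: [0.3, -0.1, -1.5]
opening: 0.0374
grip_force: 40.0
```

```bash
python3 - <<'E'
from h import *
np.set_printoptions(precision=4,suppress=True)
plan(pw(-172,88,40),.552,.35); s=telemetry.observe(); tp=s["tool_pos"];print(tp)
im=np.mean([eyes.read_camera("top") for _ in range(2)],0).astype(np.uint8)[:,:,::-1].copy(); si=eyes.read_camera("side")[:,:,::-1].copy()
# blank tip, top surface ~ tp z+.002
hs=cv2.cvtColor(im,cv2.COLOR_BGR2HSV); m=cv2.inRange(hs,(18,110,70),(32,255,255)); M=np.zeros_like(m); M[225:320,300:410]=m[225:320,300:410]
c=max(cv2.findContours(M,0,2)[0],key=cv2.contourArea); b=cv2.boxPoints(cv2.minAreaRect(c)); print(cv2.contourArea(c)); print([wp(p).round(1) for p in T.plane(b,tp[2]+.002)])
A=cv2.resize(im[220:320,300:400],None,fx=4,fy=4,interpolation=2);B=cv2.resize(si[230:330,220:320],None,fx=4,fy=4,interpolation=2)
cv2.imwrite("pics/c.png",np.hstack([A,B]))
E
```

```text
t 4.63 dpos [ 0.0552 -0.2295 -0.1947] dr [ 0.0053 -0.0052 -0.0052] rows>= 2.9 F [ 0.3 -0.1 -1.5]
[0.4295 0.0469 0.1179]
654.5
[array([-61.6, 197.9, 119.9]), array([-61.6, 155.2, 119.9]), array([-135.4,  156. ,  119.9]), array([-135.1,  198.3,  119.9])]
```

View pics/c.png

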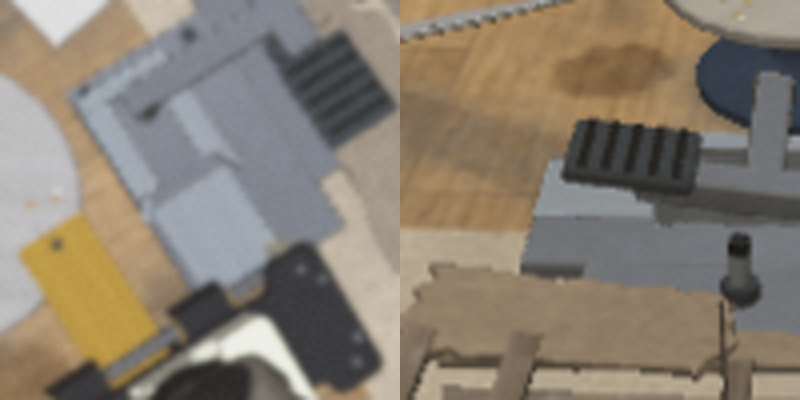

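The top panel shows the blank held with its tip at about crop (55,240), beside the press at higher z. The side panel shows the press free and undisturbed. The camera puts the blank within 2 mm of where the arm says it is, so I'll move to the slot line.

Call:
apply_moves(
  delta_pos=[
    [0.02, -0.08, 0],
    [0.04, -0.16, 0],
    [0.058, -0.225, -0.03],
    [0.058, -0.225, -0.1],
    [0.058, -0.225, -0.19],
    [0.058, -0.225, -0.2],
    [0.058, -0.225, -0.2],
    [0.058, -0.225, -0.2],
  ],
  dr=[
    [0.005, -0.005, -0.005],
    [0.005, -0.005, -0.005],
    [0.005, -0.005, -0.005],
    [0.005, -0.005, -0.005],
    [0.005, -0.005, -0.005],
    [0.005, -0.005, -0.005],
    [0.005, -0.005, -0.005],
    [0.005, -0.005, -0.005],
  ],
  jaw=[0.3, 0.3, 0.3, 0.3, 0.3, 0.3, 0.3, 0.3],
  force=40,
)

```text
time: 5.45
tool_pos: [0.4593, -0.0396, 0.0474]
tool_rot: [-3.14, 0.333, -2.593]
contact_force: [-1.1, -0.8, -0.8]
opening: 0.0371
grip_force: 40.0
```

```bash
python3 - <<'E'
from h import *
np.set_printoptions(precision=4,suppress=True)
s=telemetry.observe(); tp=s["tool_pos"]; print(wp(tp))
im=np.mean([eyes.read_camera("top") for _ in range(2)],0).astype(np.uint8)[:,:,::-1].copy()
hs=cv2.cvtColor(im,cv2.COLOR_BGR2HSV); m=cv2.inRange(hs,(18,110,70),(32,255,255)); M=np.zeros_like(m); M[240:340,320:400]=m[240:340,320:400]
c=max(cv2.findContours(M,0,2)[0],key=cv2.contourArea); b=cv2.boxPoints(cv2.minAreaRect(c)); print(cv2.contourArea(c)); print([wp(p).round(1) for p in T.plane(b,tp[2]+.002)])
plan(pw(-170,89,21),.552,.35); plan(pw(-155,89,19),.552,.35);plan(pw(-120,89,18),.552,.35)
E
```

```text
[-162.6943   88.4717   47.395 ]
539.0
[array([-82.2, 108.6,  49.4]), array([-81.4,  68. ,  49.4]), array([-155.5,   68. ,   49.4]), array([-155.9,  108.2,   49.4])]
t 5.55 dpos [-0.017  -0.0074 -0.0675] dr [ 0.0215 -0.0241  0.01  ] rows>= 0.7 F [-0.3 -0.2 -1.3]
t 5.55 dpos [ 0.0149  0.0122 -0.0725] dr [ 0.0215 -0.0241  0.01  ] rows>= 0.7 F [-0.3 -0.2 -1.3]
t 5.55 dpos [ 0.0894  0.0581 -0.075 ] dr [ 0.0215 -0.0241  0.01  ] rows>= 1.3 F [-0.3 -0.2 -1.3]
```

Call:
apply_moves(
  delta_pos=[
    [-0.007, -0.003, -0.02],
    [-0.007, -0.003, -0.04],
    [-0.007, -0.003, -0.055],
    [-0.007, -0.003, -0.065],
    [-0.007, -0.003, -0.067],
    [-0.007, -0.003, -0.067],
    [-0.007, -0.003, -0.067],
  ],
  dr=[
    [0.021, -0.024, 0.01],
    [0.021, -0.024, 0.01],
    [0.021, -0.024, 0.01],
    [0.021, -0.024, 0.01],
    [0.021, -0.024, 0.01],
    [0.021, -0.024, 0.01],
    [0.021, -0.024, 0.01],
  ],
  jaw=[0.3, 0.3, 0.3, 0.3, 0.3, 0.3, 0.3],
)

```text
time: 6.13
tool_pos: [0.4639, -0.0363, 0.0307]
tool_rot: [3.137, 0.321, -2.6]
contact_force: [-0.3, -0.5, -0.6]
opening: 0.0374
grip_force: 40.0
```

```bash
python3 - <<'E'
from h import *
np.set_printoptions(precision=4,suppress=True)
s=telemetry.observe(); tp=s["tool_pos"]; print(wp(tp))
im=np.mean([eyes.read_camera("top") for _ in range(3)],0).astype(np.uint8)[:,:,::-1].copy()
hs=cv2.cvtColor(im,cv2.COLOR_BGR2HSV); m=cv2.inRange(hs,(18,110,70),(32,255,255)); M=np.zeros_like(m); M[240:340,320:400]=m[240:340,320:400]
c=max(cv2.findContours(M,0,2)[0],key=cv2.contourArea); b=cv2.boxPoints(cv2.minAreaRect(c)); print([wp(p).round(1) for p in T.plane(b,tp[2]+.002)])
plan(pw(-160,89,19),.552,.35); plan(pw(-125,89,18.5),.552,.35)
E
```

```text
[-157.016    88.8609   30.6684]
[array([-76.7, 106.5,  32.7]), array([-76.5,  67.9,  32.7]), array([-148.9,   68.7,   32.7]), array([-148.9,  107. ,   32.7])]
t 6.28 dpos [-0.0067 -0.0034 -0.0297] dr [ 0.0221 -0.0533  0.0184] rows>= 0.3 F [ 0.3 -0.6 -1.5]
t 6.28 dpos [ 0.0678  0.0425 -0.0309] dr [ 0.0221 -0.0533  0.0184] rows>= 0.8 F [ 0.3 -0.6 -1.5]
```

```bash
python3 - <<'E'
from h import *
s=telemetry.observe(); print(s["qpos"].round(3),s["qvel"].round(3),s["tool_pos"],s["tool_rot"])
E
```

```text
[-0.43   0.448  2.134  0.638  0.458 -3.104] [-0.003 -0.001 -0.     0.     0.    -0.001] [ 0.46395125 -0.03635675  0.0308785 ] [ 3.13694112  0.32148485 -2.60033116]
```

Joint 6 is at its limit (-3.10), so the tilted grasp cannot be lowered here. I'll set the blank down on free table in front of the press and regrasp it with the tool vertical. The last part will then be pushed in from the tail.

```bash
python3 - <<'E'
from h import *
np.set_printoptions(precision=4,suppress=True)
print("scissors",T.plane([(283,350),(325,372),(330,400),(358,372)],.0))
plan([.40,.05,.05],.3,.35); plan([.40,.05,.0072],.3,.35)
E
```

```text
scissors [[ 0.3556  0.1563  0.    ]
 [ 0.306   0.0641  0.    ]
 [ 0.2459  0.0545  0.    ]
 [ 0.3046 -0.0087  0.    ]]
t 6.28 dpos [-0.1599  0.2159  0.0478] dr [ 0.0153 -0.0558 -0.4856] rows>= 2.6 F [ 0.3 -0.6 -1.5]
t 6.28 dpos [-0.1599  0.2159 -0.0592] dr [ 0.0153 -0.0558 -0.4856] rows>= 2.6 F [ 0.3 -0.6 -1.5]
```

Call:
apply_moves(
  delta_pos=[
    [-0.02, 0.01, 0.05],
    [-0.06, 0.06, 0.08],
    [-0.1, 0.14, 0.08],
    [-0.14, 0.21, 0.08],
    [-0.14, 0.216, 0.06],
    [-0.14, 0.216, 0.05],
    [-0.14, 0.216, 0.05],
    [-0.14, 0.216, 0.05],
  ],
  dr=[
    [0, -0.02, -0.1],
    [0.015, -0.05, -0.3],
    [0.015, -0.055, -0.48],
    [0.015, -0.055, -0.48],
    [0.015, -0.055, -0.48],
    [0.015, -0.055, -0.48],
    [0.015, -0.055, -0.48],
    [0.015, -0.055, -0.48],
  ],
  jaw=[0.3, 0.3, 0.3, 0.3, 0.3, 0.3, 0.3, 0.3],
)

```text
time: 6.95
tool_pos: [0.4104, 0.0475, 0.0568]
tool_rot: [3.136, 0.346, -2.84]
contact_force: [-0.4, -0.3, -1.2]
opening: 0.0376
grip_force: 40.0
```

```bash
python3 - <<'E'
from h import *
s=telemetry.observe(); print(s["qpos"].round(3),s["tool_pos"])
plan([.408,.05,.0074],.3,.35)
E
```

```text
[-0.206  0.295  2.317  0.654  0.283 -2.689] [0.41037173 0.04745572 0.05677897]
t 6.95 dpos [-0.0059  0.0064 -0.1234] dr [-0.0079 -0.0113 -0.008 ] rows>= 1.2 F [-0.4 -0.3 -1.2]
```

Call:
apply_moves(
  delta_pos=[
    [-0.02, 0.02, 0.1],
    [-0.02, 0.12, 0.2],
    [-0.02, 0.22, 0.25],
    [0, 0.32, 0.25],
    [0.02, 0.42, 0.25],
    [0.04, 0.53, 0.2],
    [0.05, 0.53, 0.1],
    [0.05, 0.53, 0],
  ],
  dr=[
    [0, 0, -0.1],
    [0, 0, -0.2],
    [0, -0.01, -0.25],
    [0, -0.01, -0.25],
    [0, -0.01, -0.25],
    [0, -0.01, -0.25],
    [0, -0.01, -0.25],
    [0, -0.01, -0.25],
  ],
  jaw=[0.3, 0.3, 0.3, 0.3, 0.3, 0.3, 0.3, 0.3],
)

```text
time: 7.62
tool_pos: [0.4275, 0.2252, 0.0916]
tool_rot: [3.134, 0.36, -2.966]
contact_force: [2.4, 0.5, -1.5]
opening: 0.0372
grip_force: 40.0
```

```bash
python3 - <<'E'
from h import *
s=telemetry.observe(); print(s["qpos"].round(3),s["tool_pos"])
plan([.43,.265,.03],.179,.35);plan([.43,.265,.0074],.179,.35)
E
```

```text
[ 0.366  0.309  2.112 -0.165  0.37  -1.239] [0.4275168  0.22523904 0.09155713]
t 7.62 dpos [ 0.0062  0.0994 -0.1539] dr [-0.0173  0.0175  0.0022] rows>= 1.8 F [ 2.4  0.5 -1.5]
t 7.62 dpos [ 0.0062  0.0994 -0.2104] dr [-0.0173  0.0175  0.0022] rows>= 2.2 F [ 2.4  0.5 -1.5]
```

Call:
apply_moves(
  delta_pos=[
    [0.006, 0.05, -0.02],
    [0.006, 0.1, -0.07],
    [0.006, 0.1, -0.12],
    [0.006, 0.1, -0.16],
    [0.006, 0.1, -0.16],
    [0.006, 0.1, -0.16],
    [0.006, 0.1, -0.16],
  ],
  dr=[
    [0, 0, 0],
    [-0.01, 0.01, 0],
    [-0.01, 0.01, 0],
    [-0.01, 0.01, 0],
    [-0.01, 0.01, 0],
    [-0.01, 0.01, 0],
    [-0.01, 0.01, 0],
  ],
  jaw=[0.3, 0.3, 0.3, 0.3, 0.3, 0.3, 0.3],
)

```text
time: 8.2
tool_pos: [0.4289, 0.2655, 0.0315]
tool_rot: [-3.137, 0.336, -2.963]
contact_force: [-0.1, -0.6, -2.1]
opening: 0.0376
grip_force: 40.0
```

```bash
python3 - <<'E'
from h import *
s=telemetry.observe(); print(s["qpos"].round(3),s["tool_pos"])
plan([.43,.265,.0074],.179,.35)
E
```

```text
[ 0.464  0.473  2.081 -0.357  0.283 -0.956] [0.42888083 0.26554964 0.03146302]
t 8.20 dpos [ 0.0028 -0.0014 -0.0602] dr [ 0.0138 -0.0265  0.0049] rows>= 0.6 F [-0.1 -0.6 -2.1]
```

Call:
apply_moves(
  delta_pos=[
    [0.02, 0.06, 0.01],
    [0.04, 0.12, 0],
    [0.04, 0.12, -0.02],
    [0.04, 0.12, -0.04],
    [0.04, 0.12, -0.05],
    [0.04, 0.12, -0.05],
    [0.04, 0.12, -0.05],
  ],
  dr=[
    [0, 0, 0],
    [0.01, -0.025, 0],
    [0.01, -0.025, 0],
    [0.01, -0.025, 0],
    [0.01, -0.025, 0],
    [0.01, -0.025, 0],
    [0.01, -0.025, 0],
  ],
  jaw=[0.3, 0.3, 0.3, 0.3, 0.3, 0.3, 0.3],
)

```text
time: 8.78
tool_pos: [0.4442, 0.3136, 0.0114]
tool_rot: [-3.139, 0.348, -2.964]
contact_force: [0.6, -0.7, 0.0]
opening: 0.0375
grip_force: 40.0
```

```bash
python3 - <<'E'
from h import *
s=telemetry.observe(); print(s["qpos"].round(3),s["tool_pos"])
plan([.445,.313,.0074],.179,.35)
E
```

```text
[ 0.547  0.56   1.991 -0.45   0.292 -0.789] [0.44423135 0.31358639 0.01143875]
t 8.78 dpos [ 0.0019 -0.0015 -0.0101] dr [ 0.0046 -0.003   0.0037] rows>= 0.1 F [ 0.6 -0.7  0. ]
```

Next I'll lower the last few millimetres and release.

Call:
apply_moves(
  delta_pos=[
    [0, 0, -0.005],
    [0, 0, -0.011],
    [0, 0, -0.011],
    [0, 0, -0.011],
    [0, 0, -0.011],
    [0, 0, -0.011],
    [0, 0, -0.011],
  ],
  dr=[
    [0, 0, 0],
    [0, 0, 0],
    [0, 0, 0],
    [0, 0, 0],
    [0, 0, 0],
    [0, 0, 0],
    [0, 0, 0],
  ],
  jaw=[0.3, 0.3, 0.4, 0.6, 0.8, 0.8, 0.8],
)

```text
time: 9.37
tool_pos: [0.444, 0.3141, 0.0068]
tool_rot: [-3.139, 0.347, -2.963]
contact_force: [0.2, 0.1, -0.1]
opening: 0.0598
grip_force: 0.0
```

Call:
apply_moves(
  delta_pos=[
    [0, 0, 0.04],
    [0, 0, 0.08],
    [-0.01, 0, 0.1],
    [-0.025, 0, 0.1],
    [-0.025, 0, 0.1],
    [-0.025, 0, 0.1],
  ],
  dr=[
    [-0.05, 0.2, 0],
    [-0.08, 0.4, 0],
    [-0.12, 0.68, 0],
    [-0.12, 0.68, 0],
    [-0.12, 0.68, 0],
    [-0.12, 0.68, 0],
  ],
  jaw=[1, 1, 1, 1, 1, 1],
)

```text
time: 9.87
tool_pos: [0.4342, 0.3137, 0.0462]
tool_rot: [-3.14, 0.003, -2.964]
contact_force: [0.8, -0.3, -0.1]
opening: 0.0913
grip_force: 0.0
```

```bash
python3 - <<'E'
from h import *
s=telemetry.observe(); print(s["qpos"].round(3),s["tool_pos"],s["tool_rot"])
im=np.mean([eyes.read_camera("top") for _ in range(3)],0).astype(np.uint8)[:,:,::-1].copy()
hs=cv2.cvtColor(im,cv2.COLOR_BGR2HSV); m=cv2.inRange(hs,(18,130,90),(32,255,255)); M=np.zeros_like(m); M[260:345,190:240]=m[260:345,190:240]
c=max(cv2.findContours(M,0,2)[0],key=cv2.contourArea); b=cv2.boxPoints(cv2.minAreaRect(c)); w=T.plane(b,.008); print(b,w)
i=np.argsort(-w[:,0]); tip=w[i[:2]].mean(0); d=w[i[0]]-w[i[1]]; d/=np.linalg.norm(d)
if d[1]<0:d=-d
a=np.arctan2(-d[0],d[1]); print("tip",tip,"width-edge heading",a)
E
```

```text
[ 0.484  0.571  1.716 -0.004  0.852 -1.262] [0.43421626 0.31372104 0.04622051] [-3.13966658  0.00337644 -2.96386082]
[[211.80003 274.60004]
 [214.60002 273.2    ]
 [218.00002 280.     ]
 [215.20003 281.40002]] [[0.52662416 0.31557351 0.008     ]
 [0.52970274 0.30927078 0.008     ]
 [0.51403056 0.30136943 0.008     ]
 [0.51096571 0.30766118 0.008     ]]
tip [0.52816345 0.31242215 0.008     ] width-edge heading 0.4543668629679135
```

Call:
apply_moves(
  delta_pos=[
    [-0.004, -0.003, -0.04],
    [-0.004, -0.003, -0.08],
    [-0.004, -0.003, -0.1],
    [-0.004, -0.003, -0.106],
    [-0.004, -0.003, -0.106],
    [-0.004, -0.003, -0.106],
    [-0.004, -0.003, -0.106],
    [-0.004, -0.003, -0.106],
  ],
  dr=[
    [0, 0, 0],
    [0, 0, 0],
    [0, 0, 0],
    [0, 0, 0],
    [0, 0, 0],
    [0, 0, 0],
    [0, 0, 0],
    [0, 0, 0],
  ],
  jaw=[0.8, 0.7, 0.6, 0.55, 0.5, 0.3, 0.3, 0.3],
  force=40,
)

```text
time: 10.68
tool_pos: [0.4328, 0.3131, 0.0049]
tool_rot: [-3.141, 0.003, -2.963]
contact_force: [0.1, 0.1, 0.6]
opening: 0.043
grip_force: 0.0
```

Call:
apply_moves(
  delta_pos=[
    [0, 0, 0],
    [0, 0, 0],
    [0, 0, 0],
  ],
  dr=[
    [0, 0, 0],
    [0, 0, 0],
    [0, 0, 0],
  ],
  jaw=[0.3, 0.3, 0.3],
  force=40,
)

```text
time: 10.93
tool_pos: [0.4327, 0.313, 0.0049]
tool_rot: [-3.141, 0.003, -2.963]
contact_force: [-0.4, -0.2, 4.6]
opening: 0.0388
grip_force: 40.0
```

Call:
apply_moves(
  delta_pos=[
    [0, 0, 0.04],
    [0, 0, 0.12],
    [-0.04, -0.02, 0.22],
    [-0.07, -0.1, 0.32],
    [-0.08, -0.2, 0.4],
    [-0.08, -0.3, 0.42],
    [-0.08, -0.4, 0.42],
    [-0.08, -0.5, 0.42],
  ],
  dr=[
    [0, 0, 0],
    [0, 0, 0],
    [0, 0, 0.1],
    [0, 0, 0.2],
    [0, 0, 0.4],
    [0, 0, 0.6],
    [0, 0, 0.746],
    [0, 0, 0.746],
  ],
  jaw=[0.3, 0.3, 0.3, 0.3, 0.3, 0.3, 0.3, 0.3],
  force=40,
)

```text
time: 11.6
tool_pos: [0.4004, 0.1265, 0.1732]
tool_rot: [-3.139, 0.005, -2.584]
contact_force: [0.3, -0.5, -1.5]
opening: 0.0383
grip_force: 40.0
```

```bash
python3 - <<'E'
from h import *
s=telemetry.observe(); print(s["qpos"].round(3),s["tool_pos"],s["tool_rot"])
plan(pw(-185,89,60),.552,0)
E
```

```text
[ 1.240e-01  2.060e-01  1.879e+00 -1.000e-03  1.051e+00 -2.004e+00] [0.40036876 0.1265255  0.17315714] [-3.13881474  0.00474623 -2.58436689]
t 11.60 dpos [ 0.0991 -0.4434 -0.2829] dr [-0.0003  0.011  -0.0104] rows>= 5.1 F [ 0.3 -0.5 -1.5]
```

Call:
apply_moves(
  delta_pos=[
    [0.01, -0.1, 0],
    [0.03, -0.2, 0],
    [0.05, -0.3, 0],
    [0.08, -0.4, -0.05],
    [0.099, -0.443, -0.15],
    [0.099, -0.443, -0.25],
    [0.099, -0.443, -0.283],
    [0.099, -0.443, -0.283],
  ],
  dr=[
    [0, 0, 0],
    [0, 0, -0.01],
    [0, 0.01, -0.01],
    [0, 0.01, -0.01],
    [0, 0.01, -0.01],
    [0, 0.01, -0.01],
    [0, 0.01, -0.01],
    [0, 0.01, -0.01],
  ],
  jaw=[0.3, 0.3, 0.3, 0.3, 0.3, 0.3, 0.3, 0.3],
)

```text
time: 12.27
tool_pos: [0.4369, -0.0493, 0.0548]
tool_rot: [3.134, -0.008, -2.597]
contact_force: [-1.2, 0.1, -1.2]
opening: 0.0386
grip_force: 40.0
```

```bash
cat >> h.py <<'E'
def look(box,z,n=3):
    im=np.mean([eyes.read_camera("top") for _ in range(n)],0).astype(np.uint8)[:,:,::-1].copy()
    hs=cv2.cvtColor(im,cv2.COLOR_BGR2HSV); m=cv2.inRange(hs,(18,110,70),(32,255,255)); M=np.zeros_like(m); y0,y1,x0,x1=box; M[y0:y1,x0:x1]=m[y0:y1,x0:x1]
    c=max(cv2.findContours(M,0,2)[0],key=cv2.contourArea); b=cv2.boxPoints(cv2.minAreaRect(c)); print("area",cv2.contourArea(c),[wp(p).round(1)[:2] for p in T.plane(b,z)])
    return im
E
python3 - <<'E'
from h import *
s=telemetry.observe(); print(s["qpos"].round(3),wp(s["tool_pos"]))
look((240,350,320,410),s["tool_pos"][2]+.003)
plan(pw(-178,89,18),.552,0)
E
```

```text
[-2.860e-01  4.320e-01  1.960e+00 -1.000e-03  7.610e-01 -2.401e+00] [-186.87035227   91.93983393   54.83408843]
area 57.0 [array([-104.4,  116.2]), array([-82.7,  92.7]), array([-94.7,  81.5]), array([-116.4,  105.1])]
t 12.42 dpos [ 0.0133  0.0058 -0.1036] dr [ 0.0009 -0.003   0.0102] rows>= 1.0 F [-0.5  0.5 -0.6]
```

Call:
apply_moves(
  delta_pos=[
    [0.013, 0.006, -0.03],
    [0.013, 0.006, -0.06],
    [0.013, 0.006, -0.085],
    [0.013, 0.006, -0.1],
    [0.013, 0.006, -0.103],
    [0.013, 0.006, -0.103],
    [0.013, 0.006, -0.103],
  ],
  dr=[
    [0, 0, 0.01],
    [0, 0, 0.01],
    [0, 0, 0.01],
    [0, 0, 0.01],
    [0, 0, 0.01],
    [0, 0, 0.01],
    [0, 0, 0.01],
  ],
  jaw=[0.3, 0.3, 0.3, 0.3, 0.3, 0.3, 0.3],
)

```text
time: 13.0
tool_pos: [0.4458, -0.0471, 0.0183]
tool_rot: [-3.142, -0.001, -2.59]
contact_force: [-0.4, 0.1, -1.4]
opening: 0.0388
grip_force: 40.0
```

```bash
python3 - <<'E'
from h import *
s=telemetry.observe(); print(wp(s["tool_pos"]))
im=np.mean([eyes.read_camera("top") for _ in range(2)],0).astype(np.uint8)[:,:,::-1].copy(); si=eyes.read_camera("side")[:,:,::-1].copy()
A=cv2.resize(im[215:315,320:400],None,fx=5,fy=5,interpolation=2);B=cv2.resize(si[225:325,220:300],None,fx=5,fy=5,interpolation=2)
cv2.imwrite("pics/d.png",np.hstack([A,B]))
plan(pw(-178,89,17),.552,0); plan(pw(-148,89,17),.552,0)
E
```

```text
[-178.07624376   89.08361245   18.25567491]
t 13.15 dpos [ 0.0008  0.0001 -0.0024] dr [ 0.001  -0.0027  0.001 ] rows>= 0.0 F [-0.8 -1.  -1. ]
t 13.15 dpos [ 0.0646  0.0394 -0.0024] dr [ 0.001  -0.0027  0.001 ] rows>= 0.7 F [-0.8 -1.  -1. ]
```

View pics/d.png

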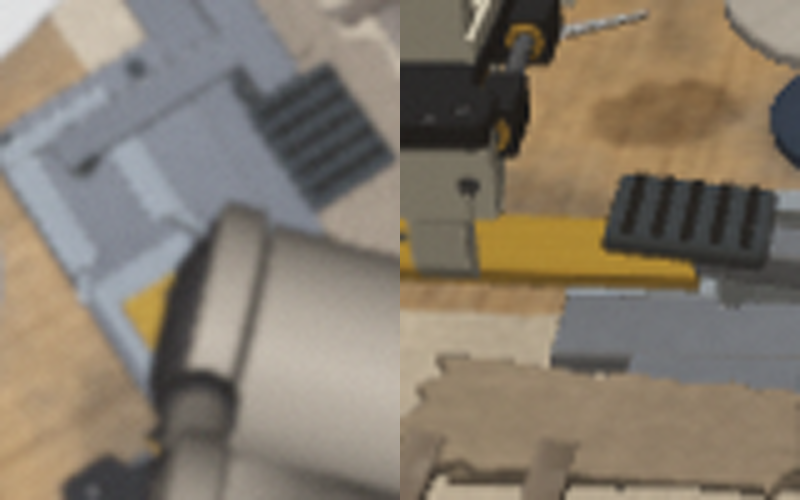

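The top panel shows the blank's left tip corner at crop (122,300), on the infeed just short of the mouth. The side panel shows the blank level over the infeed.

```bash
python3 - <<'E'
from h import *
f=lambda u,v:(u/5+320-.4,v/5+215-.4)
for q in [(122,300),(172,274),(157,348)]: print(q,wp(T.plane([f(*q)],.021)[0]).round(1))
for q in [(0,155),(97,265),(40,150),(120,140),(180,220)]: print("lip",q,wp(T.plane([f(*q)],.0275)[0]).round(1))
E
```

```text
(122, 300) [-82.3 105.4  21. ]
(172, 274) [-84.6  80.   21. ]
(157, 348) [-108.8  104.1   21. ]
lip (0, 155) [  1.9 116.2  27.5]
lip (97, 265) [-63.7 106.9  27.5]
lip (40, 150) [-5.9 99.8 27.5]
lip (120, 140) [-21.6  67.   27.5]
lip (180, 220) [-66.7  64.4  27.5]
```

Call:
apply_moves(
  delta_pos=[
    [0, 0, -0.003],
    [0.008, 0.005, -0.003],
    [0.016, 0.0098, -0.003],
    [0.024, 0.0148, -0.003],
    [0.032, 0.0197, -0.003],
    [0.038, 0.0234, -0.003],
    [0.038, 0.0234, -0.003],
  ],
  dr=[
    [0, 0, 0],
    [0, 0, 0],
    [0, 0, 0],
    [0, 0, 0],
    [0, 0, 0],
    [0, 0, 0],
    [0, 0, 0],
  ],
  jaw=[0.3, 0.3, 0.3, 0.3, 0.3, 0.3, 0.3],
  force=40,
)

```text
time: 13.73
tool_pos: [0.4612, -0.0374, 0.0163]
tool_rot: [3.141, -0.002, -2.59]
contact_force: [0.4, 0.9, 4.0]
opening: 0.0387
grip_force: 40.0
```

```bash
python3 - <<'E'
from h import *
s=telemetry.observe(); print(wp(s["tool_pos"]), Rp.T@s["contact_force"][:2],s["contact_force"],s["torque"])
plan(pw(-147,89,17),.552,0)
E
```

```text
[-159.89811319   89.32072113   16.25952075] [0.77944346 0.58929588] [0.35465693 0.91050547 3.99038901] [ 0.35062158 -0.15466504  0.04717012]
t 13.73 dpos [0.0279 0.0162 0.0019] dr [ 0.0003 -0.0034  0.0003] rows>= 0.3 F [0.4 0.9 4. ]
```

Call:
apply_moves(
  delta_pos=[
    [0.006, 0.0036, 0.001],
    [0.013, 0.0076, 0.001],
    [0.02, 0.0118, 0.001],
    [0.026, 0.0153, 0.001],
    [0.026, 0.0153, 0.001],
    [0.026, 0.0153, 0.001],
  ],
  dr=[
    [0, 0, 0],
    [0, 0, 0],
    [0, 0, 0],
    [0, 0, 0],
    [0, 0, 0],
    [0, 0, 0],
  ],
  jaw=[0.3, 0.3, 0.3, 0.3, 0.3, 0.3],
)

```text
time: 14.23
tool_pos: [0.4705, -0.0313, 0.0166]
tool_rot: [3.14, -0.003, -2.59]
contact_force: [-2.3, -0.1, 6.0]
opening: 0.0386
grip_force: 40.0
```

```bash
python3 - <<'E'
from h import *
s=telemetry.observe(); print(wp(s["tool_pos"]), Rp.T@s["contact_force"][:2],s["contact_force"],s["torque"],s["qpos"].round(2))
E
```

```text
[-148.74320328   89.62708628   16.57977466] [-2.00632116  1.15176064] [-2.3123104  -0.07139902  5.98912268] [0.14181781 0.42309402 0.11501929] [-0.23  0.54  1.91 -0.    0.69 -2.35]
```

Force is low and the tip is about 21 mm inside the mouth. I'll release and move behind the tail to push.

Call:
apply_moves(
  delta_pos=[
    [0, 0, 0],
    [0, 0, 0],
    [0, 0, 0],
    [0, 0, 0.01],
    [-0.02, -0.012, 0.08],
    [-0.06, -0.037, 0.12],
    [-0.12, -0.074, 0.12],
    [-0.13, -0.08, 0.12],
  ],
  dr=[
    [0, 0, 0],
    [0, 0, 0],
    [0, 0, 0],
    [0, 0, 0],
    [0, 0, 0],
    [0.1, -0.15, 0],
    [0.2, -0.34, 0],
    [0.2, -0.34, 0],
  ],
  jaw=[0.5, 0.6, 0.6, 0.6, 0.6, 0.3, 0, 0],
)

```text
time: 14.9
tool_pos: [0.4179, -0.0641, 0.0654]
tool_rot: [-3.137, 0.199, -2.589]
contact_force: [-0.2, 0.1, 0.0]
opening: 0.0398
grip_force: 0.0
```

```bash
python3 - <<'E'
from h import *
s=telemetry.observe(); print(wp(s["tool_pos"]),s["qpos"].round(2),s["opening"])
plan(pw(-204,89,40),.552,.2); plan(pw(-204,89,14),.552,.2)
im=look((225,345,310,410),.020,2)
cv2.imwrite("pics/e.png",np.hstack([cv2.resize(im[215:315,320:400],None,fx=5,fy=5,interpolation=2),cv2.resize(eyes.read_camera("side")[225:325,220:300,::-1],None,fx=5,fy=5,interpolation=2)]))
E
```

```text
[-210.75343405   89.23620252   65.43995707] [-0.46  0.33  2.13  0.3   0.59 -2.83] 0.03984510188706484
t 14.90 dpos [ 0.0147  0.0084 -0.0636] dr [0.0098 0.003  0.0015] rows>= 0.6 F [-0.2  0.1  0. ]
t 14.90 dpos [ 0.0147  0.0084 -0.1286] dr [0.0098 0.003  0.0015] rows>= 1.2 F [-0.2  0.1  0. ]
area 941.0 [array([-55.5, 110.3]), array([-54.7,  68.1]), array([-184.8,   67.9]), array([-185.2,  109.5])]
```

View pics/e.png

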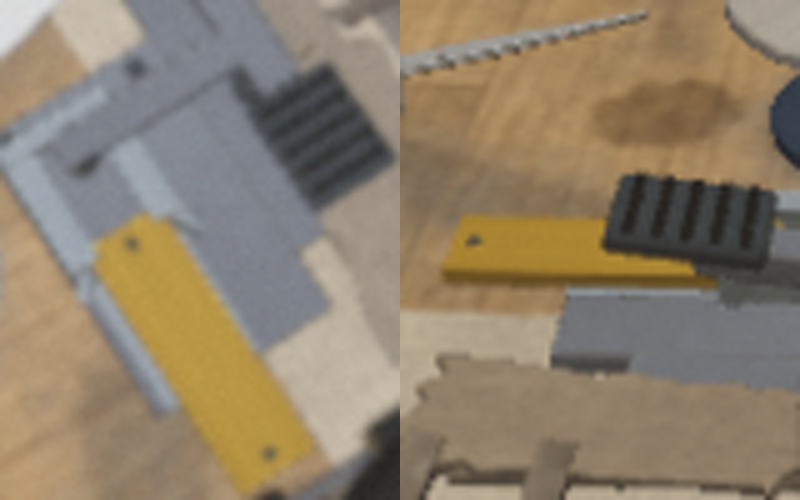

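The blank lies in the slot with its tip at crop (125,230) just under the lips. Its tail is at (270,480), press x about -185. I'll push it home from the tail.

Call:
apply_moves(
  delta_pos=[
    [0.012, 0.007, -0.03],
    [0.012, 0.007, -0.07],
    [0.012, 0.007, -0.11],
    [0.012, 0.007, -0.128],
    [0.012, 0.007, -0.128],
    [0.012, 0.007, -0.128],
    [0.012, 0.007, -0.128],
  ],
  dr=[
    [0.01, 0, 0],
    [0.01, 0, 0],
    [0.01, 0, 0],
    [0.01, 0, 0],
    [0.01, 0, 0],
    [0.01, 0, 0],
    [0.01, 0, 0],
  ],
  jaw=[0, 0, 0, 0, 0, 0, 0],
)

```text
time: 15.63
tool_pos: [0.4243, -0.0608, 0.0138]
tool_rot: [3.141, 0.198, -2.59]
contact_force: [-0.2, 0.6, -0.2]
opening: 0.0005
grip_force: 0.0
```

```bash
python3 - <<'E'
from h import *
s=telemetry.observe(); print(wp(s["tool_pos"]),s["opening"])
plan(pw(-195,88.5,14.5),.552,.2); plan(pw(-152,88.5,14.5),.552,.2)
E
```

```text
[-203.62107789   88.75922824   13.80324761] 0.000545574407626875
t 15.63 dpos [0.0187 0.0108 0.0017] dr [ 0.0005 -0.0045  0.0003] rows>= 0.2 F [-0.2  0.6 -0.2]
t 15.63 dpos [0.1102 0.0671 0.0017] dr [ 0.0005 -0.0045  0.0003] rows>= 1.2 F [-0.2  0.6 -0.2]
```

Call:
apply_moves(
  delta_pos=[
    [0.015, 0.009, 0.002],
    [0.03, 0.018, 0.002],
    [0.045, 0.027, 0.002],
    [0.06, 0.0365, 0.002],
    [0.075, 0.0456, 0.002],
    [0.09, 0.055, 0.002],
    [0.105, 0.064, 0.002],
    [0.105, 0.064, 0.002],
  ],
  dr=[
    [0, 0, 0],
    [0, 0, 0],
    [0, 0, 0],
    [0, 0, 0],
    [0, 0, 0],
    [0, 0, 0],
    [0, 0, 0],
    [0, 0, 0],
  ],
  jaw=[0, 0, 0, 0, 0, 0, 0, 0],
)

```text
time: 16.3
tool_pos: [0.4669, -0.0347, 0.0142]
tool_rot: [3.141, 0.198, -2.589]
contact_force: [-0.1, 1.1, -0.7]
opening: 0.0002
grip_force: 0.0
```

```bash
python3 - <<'E'
from h import *
s=telemetry.observe(); print(wp(s["tool_pos"]), Rp.T@s["contact_force"][:2],s["contact_force"],s["qpos"].round(2))
plan(pw(-146,88.5,14.5),.552,.2)
E
```

```text
[-153.61242686   88.60207048   14.23568596] [0.49289767 0.99628326] [-0.10275096  1.10678394 -0.67417302] [-0.35  0.5   2.06  0.34  0.49 -2.76]
t 16.30 dpos [0.0163 0.0098 0.0007] dr [ 0.0006 -0.0037 -0.0005] rows>= 0.2 F [-0.1  1.1 -0.7]
```

Call:
apply_moves(
  delta_pos=[
    [0.004, 0.0025, 0.0007],
    [0.008, 0.005, 0.0007],
    [0.012, 0.0074, 0.0007],
    [0.014, 0.0086, 0.0007],
    [0.014, 0.0086, 0.0007],
  ],
  dr=[
    [0, 0, 0],
    [0, 0, 0],
    [0, 0, 0],
    [0, 0, 0],
    [0, 0, 0],
  ],
  jaw=[0, 0, 0, 0, 0],
)

```text
time: 16.72
tool_pos: [0.4712, -0.0318, 0.0144]
tool_rot: [3.14, 0.197, -2.591]
contact_force: [0.2, -0.2, 0.1]
opening: 0.0004
grip_force: 0.1
```

Call:
apply_moves(
  delta_pos=[
    [0.0021, 0.0013, 0],
    [0.0043, 0.0026, 0],
    [0.0043, 0.0026, 0],
  ],
  dr=[
    [0, 0, 0],
    [0, 0, 0],
    [0, 0, 0],
  ],
  jaw=[0, 0, 0],
)

```text
time: 16.97
tool_pos: [0.473, -0.0307, 0.0144]
tool_rot: [3.14, 0.198, -2.591]
contact_force: [-0.4, 0.1, -0.5]
opening: 0.0003
grip_force: 0.1
```

```bash
python3 - <<'E'
from h import *
s=telemetry.observe(); print(wp(s["tool_pos"]), Rp.T@s["contact_force"][:2],s["contact_force"])
E
```

```text
[-146.32982548   88.80790706   14.42928676] [-0.25773263  0.30721883] [-0.38055638  0.12643717 -0.53865287]
```

Call:
apply_moves(
  delta_pos=[
    [0.0021, 0.0013, 0],
    [0.0043, 0.0026, 0],
    [0.0043, 0.0026, 0],
  ],
  dr=[
    [0, 0, 0],
    [0, 0, 0],
    [0, 0, 0],
  ],
  jaw=[0, 0, 0],
)

```text
time: 17.22
tool_pos: [0.4742, -0.0296, 0.0143]
tool_rot: [3.139, 0.197, -2.59]
contact_force: [-1.2, -0.8, 1.1]
opening: 0.0002
grip_force: 1.4
```

Call:
apply_moves(
  delta_pos=[
    [0.0021, 0.0013, 0],
    [0.0032, 0.002, 0],
    [0.0032, 0.002, 0],
  ],
  dr=[
    [0, 0, 0],
    [0, 0, 0],
    [0, 0, 0],
  ],
  jaw=[0, 0, 0],
)

```text
time: 17.47
tool_pos: [0.4745, -0.029, 0.0141]
tool_rot: [3.139, 0.195, -2.59]
contact_force: [-8.8, -6.7, 5.4]
opening: 0.0003
grip_force: 5.1
```

```bash
python3 - <<'E'
from h import *
s=telemetry.observe(); print(wp(s["tool_pos"]), Rp.T@s["contact_force"][:2],s["contact_force"])
look((215,345,310,410),.020,2)
E
```

```text
[-144.20454029   89.45573259   14.12531568] [-10.97905095  -1.11653056] [-8.7629154  -6.70801863  5.43726493]
area 590.5 [array([ -7.4, 107.8]), array([-7. , 69.3]), array([-120.4,   70.7]), array([-120.4,  108.7])]
```

The force rose to 11 N with the tool at x = -144.2, which puts the tail at -135, so the blank is home. I'll retreat straight back and then up.

Call:
apply_moves(
  delta_pos=[
    [-0.01, -0.006, 0],
    [-0.03, -0.018, 0],
    [-0.06, -0.037, 0.02],
    [-0.07, -0.043, 0.1],
    [-0.07, -0.043, 0.2],
    [-0.07, -0.043, 0.3],
    [-0.07, -0.043, 0.4],
    [-0.07, -0.043, 0.42],
  ],
  dr=[
    [0, 0, 0],
    [0, 0, 0],
    [0, 0, 0],
    [-0.1, 0.15, 0],
    [-0.2, 0.34, 0],
    [-0.2, 0.34, 0],
    [-0.2, 0.34, 0],
    [-0.2, 0.34, 0],
  ],
  jaw=[0, 0, 0, 0, 0, 0, 0, 0],
)

```text
time: 18.23
tool_pos: [0.4502, -0.0461, 0.1873]
tool_rot: [-3.142, 0.006, -2.59]
contact_force: [1.8, -0.4, 0.7]
opening: 0.0001
grip_force: 0.0
```

```bash
python3 - <<'E'
from h import *
np.set_printoptions(precision=3,suppress=True)
im=look((215,345,310,410),.020,3)
cv2.imwrite("pics/f.png",np.hstack([cv2.resize(im[165:285,310:410],None,fx=4,fy=4,interpolation=2),cv2.resize(eyes.read_camera("side")[225:345,220:320,::-1],None,fx=4,fy=4,interpolation=2)]))
for a in [(365,132),(331,95),(359,50),(379,88)]:
    for b in [(357,312),(357,365),(357,433),(419,313),(411,271)]:
        p,e=tri(a,b)
        if e<.012: print(a,b,p,wp(p),e)
print(tri((384,243),(279,271)))
plan(pw(-77,0,150),.552,0)
E
```

```text
area 512.0 [array([ -6.1, 107.3]), array([-5.7, 69. ]), array([-127.5,   70.5]), array([-127.5,  108.2])]
(365, 132) (419, 313) [ 0.832 -0.038  0.077] [ 155.726 -105.951   76.954] 0.00427629280998875
(365, 132) (411, 271) [ 0.809 -0.032  0.14 ] [139.016 -88.025 140.331] 0.00140396926209185
(array([ 0.58 , -0.067,  0.08 ]), np.float64(0.005313689891759385))
t 18.43 dpos [ 0.327 -0.06  -0.081] dr [-0.01  -0.003  0.003] rows>= 3.3 F [-0.4  1.   0.1]
```

View pics/f.png

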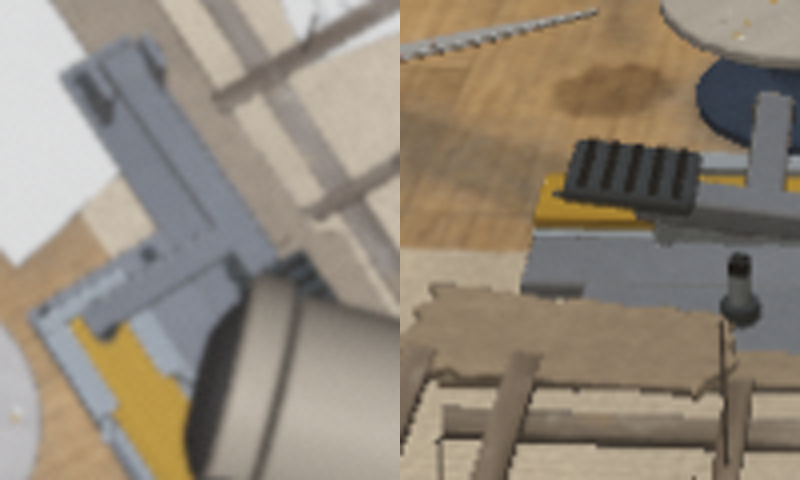

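The top panel shows the blank's tip right up against the cross bar at (75,320). In the side panel its tail is flush with the infeed edge at (540,200), so it is home. Next is the tread.

Call:
apply_moves(
  delta_pos=[
    [0.08, -0.015, 0],
    [0.16, -0.03, 0],
    [0.24, -0.045, -0.03],
    [0.327, -0.06, -0.08],
    [0.327, -0.06, -0.11],
    [0.327, -0.06, -0.15],
    [0.327, -0.06, -0.18],
    [0.327, -0.06, -0.18],
  ],
  dr=[
    [0, 0, 0],
    [0, 0, 0],
    [-0.01, 0, 0],
    [-0.01, 0, 0],
    [-0.01, 0, 0],
    [-0.01, 0, 0],
    [-0.01, 0, 0],
    [-0.01, 0, 0],
  ],
  jaw=[0, 0, 0, 0, 0, 0, 0, 0],
)

```text
time: 19.1
tool_pos: [0.5759, -0.0695, 0.1052]
tool_rot: [3.133, -0.009, -2.591]
contact_force: [-0.7, 1.2, 0.0]
opening: 0.0003
grip_force: 0.0
```

```bash
python3 - <<'E'
from h import *
s=telemetry.observe(); print(s["tool_pos"],s["contact_force"],wp(s["tool_pos"]))
plan(pw(-77,0,93),.552,0)
E
```

```text
[ 0.57591694 -0.06946569  0.1051925 ] [-0.73677931  1.2137347   0.03249166] [-79.04691361   1.84573734 105.19249676]
t 19.10 dpos [ 0.0068 -0.0012 -0.0305] dr [-0.0048 -0.0234  0.0033] rows>= 0.3 F [-0.7  1.2  0. ]
```

Call:
apply_moves(
  delta_pos=[
    [0.004, 0, -0.01],
    [0.004, 0, -0.02],
    [0.004, 0, -0.03],
    [0.004, 0, -0.04],
    [0.004, 0, -0.05],
    [0.004, 0, -0.06],
    [0.004, 0, -0.06],
    [0.004, 0, -0.06],
  ],
  dr=[
    [0, 0, 0],
    [0, 0, 0],
    [0, 0, 0],
    [0, 0, 0],
    [0, 0, 0],
    [0, 0, 0],
    [0, 0, 0],
    [0, 0, 0],
  ],
  jaw=[0, 0, 0, 0, 0, 0, 0, 0],
)

```text
time: 19.77
tool_pos: [0.5803, -0.0702, 0.0867]
tool_rot: [3.141, -0.002, -2.591]
contact_force: [-0.5, -0.9, 5.3]
opening: 0.0004
grip_force: 1.9
```

Call:
apply_moves(
  delta_pos=[
    [0, 0, -0.006],
    [0, 0, -0.012],
    [0, 0, -0.018],
    [0, 0, -0.024],
    [0, 0, -0.03],
    [0, 0, -0.03],
  ],
  dr=[
    [0, 0, 0],
    [0, 0, 0],
    [0, 0, 0],
    [0, 0, 0],
    [0, 0, 0],
    [0, 0, 0],
  ],
  jaw=[0, 0, 0, 0, 0, 0],
)

```text
time: 20.27
tool_pos: [0.5802, -0.0703, 0.0739]
tool_rot: [3.14, -0.003, -2.591]
contact_force: [-1.5, -2.8, 5.0]
opening: 0.0003
grip_force: 2.6
```

Call:
apply_moves(
  delta_pos=[
    [0, 0, -0.004],
    [0, 0, -0.008],
    [0, 0, -0.01],
    [0, 0, -0.01],
  ],
  dr=[
    [0, 0, 0],
    [0, 0, 0],
    [0, 0, 0],
    [0, 0, 0],
  ],
  jaw=[0, 0, 0, 0],
)

```text
time: 20.6
tool_pos: [0.5801, -0.0704, 0.0703]
tool_rot: [3.14, -0.003, -2.591]
contact_force: [-2.1, -2.9, 4.2]
opening: 0.0004
grip_force: 2.9
```

Call:
apply_moves(
  delta_pos=[
    [0, 0, -0.004],
    [0, 0, -0.007],
    [0, 0, -0.007],
  ],
  dr=[
    [0, 0, 0],
    [0, 0, 0],
    [0, 0, 0],
  ],
  jaw=[0, 0, 0],
)

```text
time: 20.85
tool_pos: [0.5801, -0.0703, 0.0676]
tool_rot: [3.14, -0.003, -2.591]
contact_force: [-3.6, -2.8, 6.9]
opening: 0.0002
grip_force: 3.2
```

Call:
apply_moves(
  delta_pos=[
    [0, 0, -0.004],
    [0, 0, -0.007],
    [0, 0, -0.007],
  ],
  dr=[
    [0, 0, 0],
    [0, 0, 0],
    [0, 0, 0],
  ],
  jaw=[0, 0, 0],
)

```text
time: 21.1
tool_pos: [0.5801, -0.0704, 0.0653]
tool_rot: [3.141, -0.003, -2.591]
contact_force: [-3.7, -3.0, 9.1]
opening: 0.0004
grip_force: 4.4
```

Call:
apply_moves(
  delta_pos=[
    [0, 0, -0.004],
    [0, 0, -0.006],
    [0, 0, -0.006],
  ],
  dr=[
    [0, 0, 0],
    [0, 0, 0],
    [0, 0, 0],
  ],
  jaw=[0, 0, 0],
)

```text
time: 21.35
tool_pos: [0.5802, -0.0704, 0.0648]
tool_rot: [3.142, -0.002, -2.591]
contact_force: [-8.8, -2.0, 22.2]
opening: -0.0
grip_force: 11.4
```

The stop is felt: the force jumped from 9 to 22 N within 0.5 mm. I'll ease off slightly and hold.

Call:
apply_moves(
  delta_pos=[
    [0, 0, 0.001],
    [0, 0, 0.001],
    [0, 0, 0.001],
    [0, 0, 0.001],
  ],
  dr=[
    [0, 0, 0],
    [0, 0, 0],
    [0, 0, 0],
    [0, 0, 0],
  ],
  jaw=[0, 0, 0, 0],
)

```text
time: 21.68
tool_pos: [0.5801, -0.0705, 0.0649]
tool_rot: [3.141, -0.002, -2.591]
contact_force: [-8.2, -1.0, 20.5]
opening: 0.0002
grip_force: 10.1
```

Call:
apply_moves(
  delta_pos=[
    [0, 0, 0],
    [0, 0, 0],
    [0, 0, 0],
    [0, 0, 0],
    [0, 0, 0],
    [0, 0, 0],
    [0, 0, 0],
    [0, 0, 0],
  ],
  dr=[
    [0, 0, 0],
    [0, 0, 0],
    [0, 0, 0],
    [0, 0, 0],
    [0, 0, 0],
    [0, 0, 0],
    [0, 0, 0],
    [0, 0, 0],
  ],
  jaw=[0, 0, 0, 0, 0, 0, 0, 0],
)

```text
time: 22.35
tool_pos: [0.5801, -0.0705, 0.0649]
tool_rot: [3.141, -0.002, -2.591]
contact_force: [-8.8, -1.7, 20.2]
opening: 0.0004
grip_force: 10.1
```

Held for about 1 s. Now I'll bring the pedal up slowly under control.

Call:
apply_moves(
  delta_pos=[
    [0, 0, 0.005],
    [0, 0, 0.01],
    [0, 0, 0.015],
    [0, 0, 0.02],
    [0, 0, 0.025],
    [0, 0, 0.03],
    [0, 0, 0.035],
    [0, 0, 0.04],
  ],
  dr=[
    [0, 0, 0],
    [0, 0, 0],
    [0, 0, 0],
    [0, 0, 0],
    [0, 0, 0],
    [0, 0, 0],
    [0, 0, 0],
    [0, 0, 0],
  ],
  jaw=[0, 0, 0, 0, 0, 0, 0, 0],
)

```text
time: 23.02
tool_pos: [0.5811, -0.0698, 0.0792]
tool_rot: [3.141, -0.001, -2.591]
contact_force: [1.4, 1.2, 4.0]
opening: 0.0004
grip_force: 2.1
```

Call:
apply_moves(
  delta_pos=[
    [0, 0, 0.004],
    [0, 0, 0.008],
    [0, 0, 0.012],
    [0, 0, 0.016],
    [0, 0, 0.02],
    [0, 0, 0.024],
    [0, 0, 0.028],
    [0, 0, 0.034],
  ],
  dr=[
    [0, 0, 0],
    [0, 0, 0],
    [0, 0, 0],
    [0, 0, 0],
    [0, 0, 0],
    [0, 0, 0],
    [0, 0, 0],
    [0, 0, 0],
  ],
  jaw=[0, 0, 0, 0, 0, 0, 0, 0],
)

```text
time: 23.68
tool_pos: [0.5795, -0.0701, 0.092]
tool_rot: [3.139, -0.004, -2.591]
contact_force: [-0.4, -0.2, 1.1]
opening: 0.0006
grip_force: 0.0
```

Call:
apply_moves(
  delta_pos=[
    [0, 0, 0.01],
    [0, 0, 0.03],
    [0, 0, 0.07],
    [0, 0, 0.12],
    [-0.05, 0, 0.18],
    [-0.12, 0, 0.2],
    [-0.2, 0, 0.2],
    [-0.2, 0, 0.2],
  ],
  dr=[
    [0, 0, 0],
    [0, 0, 0],
    [0, 0, 0],
    [0, 0, 0],
    [0, 0, 0],
    [0, 0, 0],
    [0, 0, 0],
    [0, 0, 0],
  ],
  jaw=[0, 0, 0, 0, 0, 0, 0, 0],
)

```text
time: 24.35
tool_pos: [0.4944, -0.0692, 0.1725]
tool_rot: [3.136, -0.007, -2.591]
contact_force: [0.4, 0.6, 0.2]
opening: 0.0003
grip_force: 0.0
```

```bash
python3 - <<'E'
from h import *
s=telemetry.observe(); print(s["time"],s["contact_force"])
im=look((215,345,310,410),.020,3); o=cv2.imread("pics/tavg.png"); so=cv2.imread("pics/side0.png")
si=eyes.read_camera("side")[:,:,::-1]
for n,a,b in [("side tread",so[260:285,255:300],si[260:285,255:300]),("dropper",o[200:225,245:270],im[200:225,245:270]),("jar",o[275:300,450:477],im[275:300,450:477]),("block",o[220:265,172:206],im[220:265,172:206])]: print(n,np.abs(a.astype(int)-b).mean().round(1))
cv2.imwrite("pics/z.png",np.hstack([cv2.resize(im[165:285,310:410],None,fx=4,fy=4,interpolation=2),cv2.resize(si[225:345,220:320],None,fx=4,fy=4,interpolation=2)]))
E
```

```text
24.35 [0.40956299 0.56640408 0.15117599]
area 348.0 [array([ -6.3, 108.1]), array([-5.4, 70.1]), array([-87.3,  70. ]), array([-88. , 107.6])]
side tread 11.1
dropper 1.4
jar 13.2
block 1.5
```

View pics/z.png

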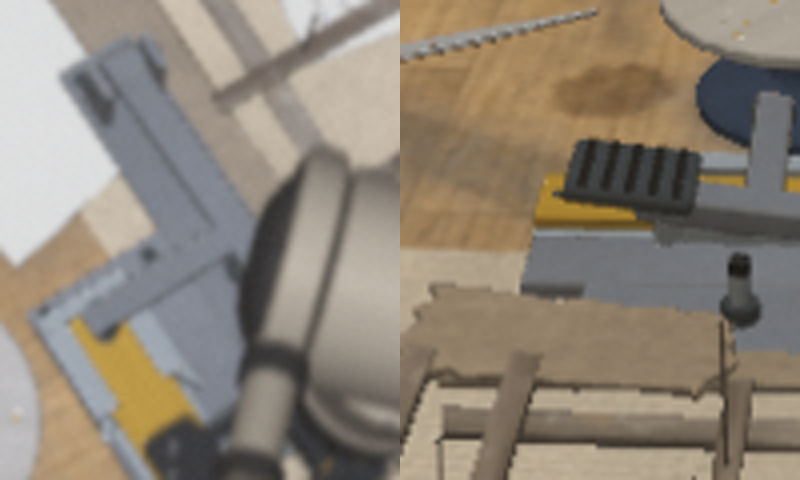

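The side panel shows the tread back up at (640,175), same as before the press. The blank is still home, with its tip at (75,320) and its tail flush with the infeed. The jar difference is probably the arm blocking the top view, so I'll check it from the side camera before handing in.

```bash
python3 - <<'E'
from h import *
so=cv2.imread("pics/side0.png"); si=eyes.read_camera("side")[:,:,::-1]
d=np.abs(so[300:350,145:185].astype(int)-si[300:350,145:185]).mean(); print(d)
if d<4: print(job.hand_in())
E
```

```text
1.5733333333333333
the job is handed in; nothing more can be done
None
```

The job is handed in at about 24 s: the blank is home against the back stop and released, the pedal was held on its stop at about 20 N for about a second and came fully up, and the sanding block, jar and bottle look unmoved.

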